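# Find the tired spring on the tube mixer

### The arm

A 6-joint arm with a two-finger parallel gripper is mounted at the origin on the work surface. World frame = base frame: x ahead of the robot, y to its left, z up, the work surface at z = 0. Lengths are in mm, angles in rad, forces in N, time in s.
With the tool pointing down it reaches from about 275 to 850 mm from the base axis. Payload 19 kg.
Tool frame: the origin (TCP) lies on the mounting face of the last link; the fingertips stand 173 mm ahead of it and the grasp point (between the pads) lies 155 mm ahead of it; z points along the fingers, y is the direction in which the jaws open and shut (so a half turn about z gives the same grasp; the last joint's range is limited). The gripper opens to 85 mm and grips with 20 to 120 N. Pads are 22 mm wide; open, the fingers measure 114 mm over their backs; the gripper's body (76 mm by 85 mm) begins 54 mm behind the grasp point. The pads swing forward as they close: fully open they stand 13 mm farther back than shut.
Start: joints at [1.114, 0.15, 1.437, -0, 1.554, -0.134], TCP at [182.415, 545.285, 404.667] pointing down, gripper open.
Joint ranges: [-2.8, 2.8], [-0.68, 2.1], [0.12, 2.68], [-1.39, 4.53], [0.16, 2.79], [-2.81, 2.81]. Speed limits (rad/s): [1.89, 1.89, 2.22, 3.01, 3.01, 3.01].

### API

Orientations are given as a rotation vector (axis times angle).
In Python, from bench import env, cams gives the robot as it stands. The module is installed in compiled form; this text tells all that it offers.
- The arm moves only by the tool send_rows, never from a script. Its argument "increments" is a list of rows, each a list of 7 numbers: the shift along the tool's x, y, z as a fraction of full scale, then the turn, a rotation vector about the tool's x, y, z as a fraction of full scale, then the opening in per cent of the stroke, from 0 (shut) to 100 (fully open). A call has exactly 5 rows; each row shifts and turns the pose as measured when the row begins, along the tool's axes as they then stand; what a row does not reach is not made up. Full scale, the value 1, is 2.5 cm for a shift and 0.15 rad for a turn. A row lasts 1/10 s, in which the tool goes at most 50 mm and 8.59 degrees, less where a joint would pass 70% of its speed; a pose out of reach is approached as far as the arm can. A call with a number of a shift or a turn outside -1 to 1 is refused whole. A call with a gripper value outside its range is refused whole. The fingers move at their own pace and stop on an object; the grip force is fixed at half the most. Time passes only in rows, so rows that do not move let the fingers close, or fill a call up. It gives the time, the measured TCP pose, the force and the opening at its end, in the units of the state.
- env.sense(): the state, without advancing time (a new reading comes with each control period).
- cams.grab_frame(name): name is "scene" or "top"; returns the picture (480x640x3 uint8, red, green, blue); there is no depth.
- cams.calibration(name): a dict with "camera_matrix" (3x3 intrinsics, pixels), "rvec" (rotation vector, rad) and "tvec" (3), from world to camera coordinates, as OpenCV has them. Camera axes: x right, y down, z forward; pixel columns grow to the right and rows downward; lengths in mm; the calibration is good to about 2 mm. A picture is of the moment at which its call begins. calibration takes no time and is no camera call.
- env.hand_in(): hands the job in, once; it reports no verdict.
The state is a dict: "time_s": time; "qpos": joint angles; "qvel": joint speeds; "effort": joint torques, N m; "tool_pos": TCP position; "ee_rot": TCP orientation; "wrist_force": force on the tool from outside, world axes, zero at the start; "torque": the same for the moment, N m; "gripper_width": finger opening in mm.
Only numpy, scipy, OpenCV 4.12 (cv2) and the standard library are available. Lean on these libraries where they do the work, as an engineer would, in place of code of your own. Each camera call takes 0.05 s, during which the arm holds its last target. There are 200 camera calls.

### The job

One of the tube mixer's three spring-mounted heads has gone soft. Press each head several millimetres down with the fingertips, one after another from the robot's left to its right, to feel which gives most easily; then push the service tag in front of that softest head fully down and leave the other two tags up. Only touch and press: pull no tag up, and do not move the vial, rack, beaker or jar.

Things in the scene. Friction and masses are not known exactly. Their poses are not given: they have to be found in the camera images.
- mixer: Tube mixer, fixed: a flat-topped housing 210 mm deep (x), 380 wide (y), 75 high. Origin at the centre of its underside; x points away from the robot (yaw within 0.3 rad), y to the robot's left, z up. Three round black spring-mounted heads stand in a row along y on the far half of its top, 115 mm apart; one small upright tag stands in front of each, 75 mm nearer the robot.
- head_left_top (a point): Centre of the flat top of the left head at rest: a fixed point at mixer x 25, y 115, z 115 mm, which does not follow the head down. The head is a rubber disc 50 mm across, 14 mm thick; it goes straight down up to 12 mm to a hard stop and springs back. All three look the same.
- head_middle_top (a point): Centre of the flat top of the middle head at rest: a fixed point at mixer x 25, y 0, z 115 mm, which does not follow the head down. All three heads start to yield at about 0.8 N; 7 mm down, the softest needs about 2.5 N, the others about 6 N and 8.5 N. Which head is the softest changes from run to run.
- head_right_top (a point): Centre of the flat top of the right head at rest: a fixed point at mixer x 25, y -115, z 115 mm, which does not follow the head down. Same shape and travel as the left head.
- tag_left_top (a point): Centre of the top face of the left tag, which moves with it. The tag is a white plastic tab in a dark slot, 12 mm (mixer x) by 30 mm (mixer y), at mixer x -50, y 115 mm, standing about 18 mm above the housing's top (93 mm above the bench).
- tag_left (a joint): How far the left tag is pushed down, m: 0 to 0.002 at the start, 0.012 at its bottom stop, where it still stands 6 mm proud. It slides straight down under about 4 N and stays where it is left; it can also be pulled up out of place, to -0.006, which must not happen.
- tag_middle_top (a point): Centre of the top face of the middle tag, which moves with it. The tag is a white plastic tab in a dark slot, 12 mm (mixer x) by 30 mm (mixer y), at mixer x -50, y 0 mm, standing about 18 mm above the housing's top (93 mm above the bench).
- tag_middle (a joint): How far the middle tag is pushed down, m: 0 to 0.002 at the start, 0.012 at its bottom stop, where it still stands 6 mm proud. It slides straight down under about 4 N and stays where it is left; it can also be pulled up out of place, to -0.006, which must not happen.
- tag_right_top (a point): Centre of the top face of the right tag, which moves with it. The tag is a white plastic tab in a dark slot, 12 mm (mixer x) by 30 mm (mixer y), at mixer x -50, y -115 mm, standing about 18 mm above the housing's top (93 mm above the bench).
- tag_right (a joint): How far the right tag is pushed down, m: 0 to 0.002 at the start, 0.012 at its bottom stop, where it still stands 6 mm proud. It slides straight down under about 4 N and stays where it is left; it can also be pulled up out of place, to -0.006, which must not happen.
- vial: Small white vial with a blue cap, 26 mm across and 45 mm high, loose, standing on the housing's top behind the heads. Origin at the centre of its underside. Leave it standing.
- rack: Yellow tube rack, 104 mm square, with blue-capped tubes up to 96 mm high, loose on the bench to the left of the mixer. Origin at the centre of its underside. Leave it alone.
- beaker: Clear plastic beaker, 84 mm across and 85 mm high, loose on the bench to the right. Origin at the centre of its underside. Leave it alone.
- reagent: White jar with a blue cap, 60 mm across and 120 mm high, loose on the bench to the right. Origin at the centre of its underside. Leave it alone.
Things that resemble listed ones, but are neither listed nor needed, are in the scene too. Several things have the shape of the vial; the one meant has the colours described above.

How it is judged (in metres and radians):
On the way, in this order (a step that is already met when the one before it is completed fails the run):
1. the left head is pressed at least 2 mm down (((y of head_1_c0 in the frame of mixer between 0.085 and 0.145 m and z of head_1_c0 in the frame of mixer below 0.106 m) or (y of head_2_c0 in the frame of mixer between 0.085 and 0.145 m and z of head_2_c0 in the frame of mixer below 0.106 m) or (y of head_3_c0 in the frame of mixer between 0.085 and 0.145 m and z of head_3_c0 in the frame of mixer below 0.106 m))), for 0.05 s.
2. the middle head is pressed at least 2 mm down (((y of head_1_c0 in the frame of mixer between -0.03 and 0.03 m and z of head_1_c0 in the frame of mixer below 0.106 m) or (y of head_2_c0 in the frame of mixer between -0.03 and 0.03 m and z of head_2_c0 in the frame of mixer below 0.106 m) or (y of head_3_c0 in the frame of mixer between -0.03 and 0.03 m and z of head_3_c0 in the frame of mixer below 0.106 m))), for 0.05 s.
3. the right head is pressed at least 2 mm down (((y of head_1_c0 in the frame of mixer between -0.145 and -0.085 m and z of head_1_c0 in the frame of mixer below 0.106 m) or (y of head_2_c0 in the frame of mixer between -0.145 and -0.085 m and z of head_2_c0 in the frame of mixer below 0.106 m) or (y of head_3_c0 in the frame of mixer between -0.145 and -0.085 m and z of head_3_c0 in the frame of mixer below 0.106 m))), for 0.05 s.
4. the tag in front of the softest head is pushed down (((y of head_2_c0 in the frame of mixer between 0.085 and 0.145 m and value of joint tag_left above 0.0095 m and value of joint each of tag_middle, tag_right below 0.006 m) or (y of head_2_c0 in the frame of mixer between -0.03 and 0.03 m and value of joint tag_middle above 0.0095 m and value of joint each of tag_left, tag_right below 0.006 m) or (y of head_2_c0 in the frame of mixer between -0.145 and -0.085 m and value of joint tag_right above 0.0095 m and value of joint each of tag_left, tag_middle below 0.006 m))), for 0.1 s.
At the end, for the whole second after the job is handed in: The tag in front of the softest head is at least 9.5 mm down (stop at 12 mm), the other two tags are less than 6 mm down, and vial, rack, beaker and jar stand still upright within 30 mm of where they were (((y of head_2_c0 in the frame of mixer between 0.085 and 0.145 m and value of joint tag_left above 0.0095 m and value of joint each of tag_middle, tag_right below 0.006 m) or (y of head_2_c0 in the frame of mixer between -0.03 and 0.03 m and value of joint tag_middle above 0.0095 m and value of joint each of tag_left, tag_right below 0.006 m) or (y of head_2_c0 in the frame of mixer between -0.145 and -0.085 m and value of joint tag_right above 0.0095 m and value of joint each of tag_left, tag_middle below 0.006 m)) and distance of each of rack, vial, beaker, reagent from where it was at the start of the episode below 0.03 m and linear speed of each of rack, vial, beaker, reagent below 0.02 m/s); the robot touches nothing.
It fails at once if the tag of a firmer head is pushed down 6 mm or more ((value of joint tag_left above 0.006 m and not (y of head_2_c0 in the frame of mixer between 0.085 and 0.145 m)) or (value of joint tag_middle above 0.006 m and not (y of head_2_c0 in the frame of mixer between -0.03 and 0.03 m)) or (value of joint tag_right above 0.006 m and not (y of head_2_c0 in the frame of mixer between -0.145 and -0.085 m))).
It fails at once if a tag is pulled up by more than 3 mm (value of joint any of tag_left, tag_middle, tag_right below -0.003 m).
It fails at once if vial, rack, beaker or jar is moved by more than 30 mm (lifting included) or tipped over (distance of any of rack, vial, beaker, reagent from where it was at the start of the episode above 0.03 m or angle between any of rack, vial, beaker, reagent's own z axis and vertical above 0.5 rad).
It also fails if it takes over 45 s, if anything falls off the work surface, if the arm or the gripper's body presses on something with over 40 N, if the wrist force passes 120 N, or if a joint passes its speed limit or range.

## Working session

There is one attempt and no reset: what is moved stays moved. The work goes in short steps, Python scripts to look and compute and a tool call to move; the robot and the scene stay as the last step left them, time stands still between calls to the robot, and variables do not carry over. Pictures are saved under pics/ and viewed, about 8 in all and at most 12, crops included, and the job is handed in when it is done.

Besides the shell and the picture viewer there is one more tool, called as a command line: name --pt "numbers of a row" for each row, then --argument value for the rest. send_rows: Moves the arm, as the interface text tells. Shift numbers are shares of 2.5 cm and turn numbers shares of 0.15 rad, none past 1 either way. Its arguments: {"type":"object","properties":{"increments":{"type":"array","items":{"type":"array","items":{"type":"number"}}}},"required":["increments"]}

```bash
mkdir -p pics
python3 - <<'E'
from bench import env,cams
import cv2
for n in("scene","top"):
    cv2.imwrite(f"pics/{n}0.png",cams.grab_frame(n)[:,:,::-1]); c=cams.calibration(n); print(n,c)
print(env.sense())
E
```

```text
scene {'camera_matrix': array([[473.85723109,   0.        , 319.36023977],
       [  0.        , 473.85723109, 240.96419197],
       [  0.        ,   0.        ,   1.        ]]), 'rvec': array([ 2.1612998 ,  1.26413549, -0.44292009]), 'tvec': array([-263.06535895, -325.21385356, 1444.49046059])}
top {'camera_matrix': array([[590.72747075,   0.        , 320.31625592],
       [  0.        , 590.72747075, 244.98676475],
       [  0.        ,   0.        ,   1.        ]]), 'rvec': array([ 2.15054696, -2.19576553,  0.10388744]), 'tvec': array([ -11.28695349,  597.93380376, 1583.13032243])}
{'time_s': 0.1, 'qpos': array([ 1.11399076e+00,  1.50964902e-01,  1.43792357e+00, -3.83872191e-07,
        1.55377813e+00, -1.33991038e-01]), 'qvel': array([-0.00049605, -0.00013325, -0.00141709,  0.00153833, -0.00023147,
        0.00056967]), 'effort': array([ 4.44868027e-03, -7.14372110e+01, -5.71784091e+01, -2.06035584e-04,
        7.33732857e-03,  5.16874786e-05]), 'tool_pos': array([182.41849402, 545.2808188 , 404.14086258]), 'ee_rot': array([-5.04826731e-01, -3.10044993e+00,  1.61390144e-03]), 'wrist_force': array([ 0.37510632, -0.58020792,  0.07726977]), 'torque': array([-0.05409351,  0.01487874,  0.01205532]), 'gripper_width': 85.60708887749814}
```

View pics/top0.png

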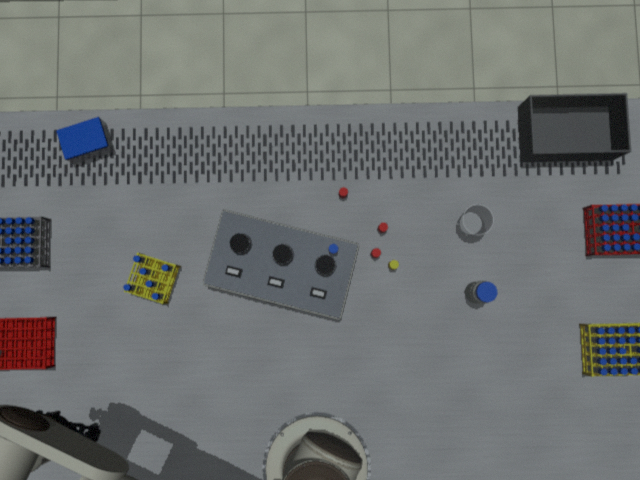

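View pics/scene0.png

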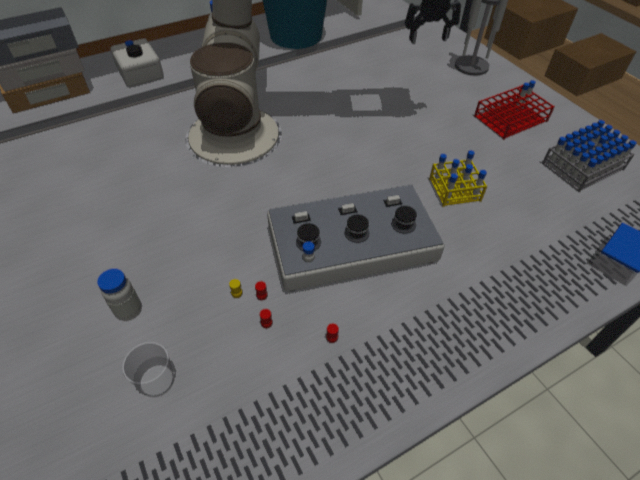

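The top view shows heads at about (240,243), (283,255), (326,265) and tags at (233,271), (276,282), (318,293). The vial is at (333,249), close behind the right head. Next I fit the mixer pose to these points.

```bash
cat > h.py <<'E'
import numpy as np,cv2
from scipy.spatial.transform import Rotation as R
from bench import env,cams
def proj(n,P):
    c=cams.calibration(n); return cv2.projectPoints(np.array(P,float),c["rvec"],c["tvec"],c["camera_matrix"],None)[0][:,0]
L=[(25,115,115),(25,0,115),(25,-115,115),(-50,115,93),(-50,0,93),(-50,-115,93)]
def world(p,pts=L):
    c,s=np.cos(p[2]),np.sin(p[2]); return np.array([(p[0]+c*x-s*y,p[1]+s*x+c*y,z) for x,y,z in pts])
E
python3 - <<'E'
from h import *
from scipy.optimize import least_squares
o={"top":[(240,243),(283,255),(326,265),(233,271),(276,282),(318,293)],"scene":[(405,214),(357,223.5),(308,232.5),(393.5,199),(347.5,207),(301,215)]}
for ks in (["top"],["scene"],["top","scene"]):
    r=least_squares(lambda p:np.concatenate([(proj(k,world(p))-o[k]).ravel() for k in ks]),[500,0,0],x_scale=[100,100,.1]); print(ks,r.x,r.fun.round(1))
print(world(r.x).round(1))
for n,(x,y,w,h) in {"top":(195,200,170,128),"scene":(260,180,190,120)}.items():
    im=cv2.imread(f"pics/{n}0.png")[y:y+h,x:x+w]; f=4; im=cv2.resize(im,None,fx=f,fy=f,interpolation=cv2.INTER_CUBIC)
    for u,v in proj(n,world(r.x)): cv2.drawMarker(im,(int((u-x+.5)*f),int((v-y+.5)*f)),(0,0,255),0,12)
    cv2.imwrite(f"pics/{n}crop.png",im)
E
```

```text
['top'] [ 5.44191983e+02  8.05480044e+01 -2.75849492e-01] [-0.3 -0.3 -0.3 -1.1 -0.1  0.2  0.2  0.2 -0.2  0.4  0.6  0.6]
['scene'] [ 5.50222765e+02  8.04974609e+01 -2.69355664e-01] [ 0.7  0.5  0.5 -0.1 -0.4  0.1 -0.2 -0.4  0.1 -0.3 -0.6  0. ]
['top', 'scene'] [ 5.46936819e+02  8.09537272e+01 -2.73009546e-01] [-0.5 -1.2 -0.5 -2.1 -0.2 -1.   0.1 -0.7 -0.3 -0.6  0.5 -0.6  0.  -0.3
 -0.1 -1.1 -1.  -1.1 -0.7 -1.2 -0.4 -1.3 -1.1 -1.1]
[[602.  185.  115. ]
 [571.   74.2 115. ]
 [540.  -36.5 115. ]
 [529.8 205.2  93. ]
 [498.8  94.4  93. ]
 [467.8 -16.3  93. ]]
```

View pics/topcrop.png

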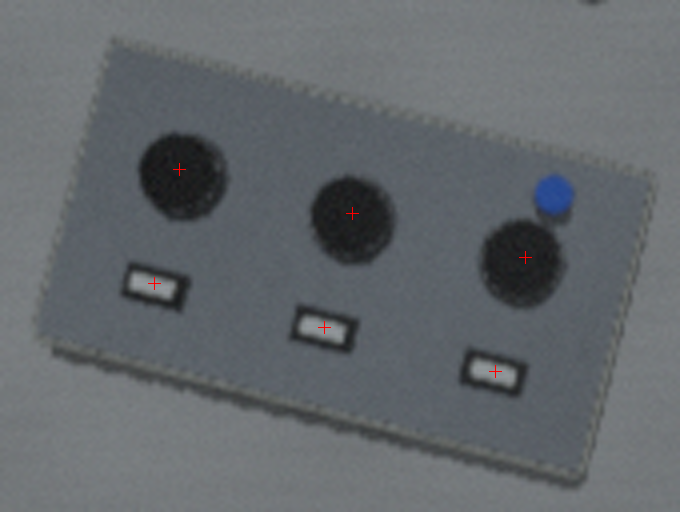

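View pics/scenecrop.png

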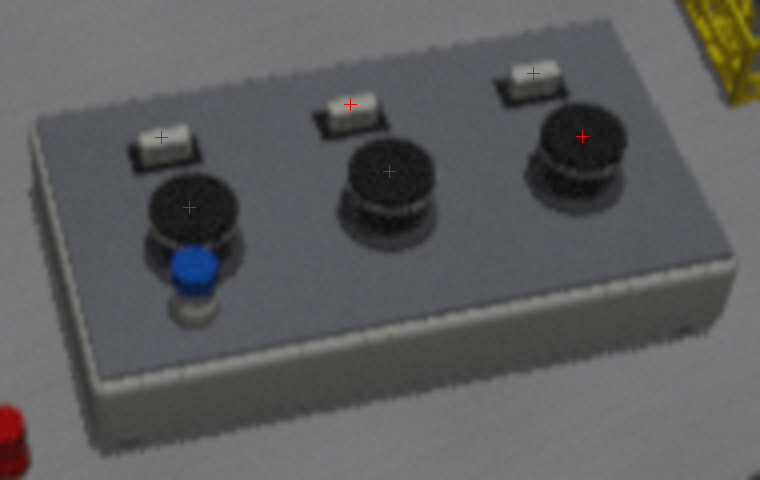

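The fitted marks agree with the tags and heads to about 2 mm (in the top crop, heads near (183,177), (352,220), (522,262)). The vial cap is about 35 mm clear of the right head's centre. The jaw axis already lies along mixer y, so I keep that orientation, shut the gripper and move to the left head.

send_rows --pt "-1 -0.4 0 0 0 0 0" --pt "-1 -0.4 0 0 0 0 0" --pt "-1 -0.4 0 0 0 0 0" --pt "-1 -0.4 0 0 0 0 0" --pt "-1 -0.4 0 0 0 0 0"

```text
time_s: 0.6
tool_pos: [286.0, 456.9, 402.1]
ee_rot: [-0.497, -3.1, 0.006]
wrist_force: [0.1, 0.2, -0.5]
gripper_width: 12.0
```

send_rows --pt "-1 -0.4 0 0 0 0 0" --pt "-1 -0.4 0 0 0 0 0" --pt "-1 -0.4 0 0 0 0 0" --pt "-1 -0.4 0 0 0 0 0" --pt "-1 -0.4 0 0 0 0 0"

```text
time_s: 1.1
tool_pos: [392.8, 366.1, 400.8]
ee_rot: [-0.496, -3.098, 0.009]
wrist_force: [1.2, 0.8, -0.5]
gripper_width: 0.1
```

send_rows --pt "-1 -0.4 0 0 0 0 0" --pt "-1 -0.4 0 0 0 0 0" --pt "-1 -0.4 0 0 0 0 0" --pt "-1 -0.4 0 0 0 0 0" --pt "-1 -0.4 0 0 0 0 0"

```text
time_s: 1.6
tool_pos: [499.7, 275.1, 399.3]
ee_rot: [-0.496, -3.096, 0.011]
wrist_force: [0.7, 1.1, -0.0]
gripper_width: -0.1
```

```bash
cat >> h.py <<'E'
POSE=[546.9,80.95,-0.273]
def to(pt,tipz):
    s=env.sense(); Rm=R.from_rotvec(s["ee_rot"]).as_matrix(); t=world(POSE,[pt])[0].copy(); t[2]=tipz+173
    print("t",s["time_s"],"tip",(s["tool_pos"]-[0,0,173]).round(1),"F",s["wrist_force"].round(2),"w",round(s["gripper_width"],1))
    print("shift in rows",(Rm.T@(t-s["tool_pos"])/25).round(2),"tilt axis z",Rm[:,2].round(3),"y",Rm[:,1].round(3))
E
python3 -c "
from h import *
to(L[0],135)"
```

```text
t 1.6 tip [499.7 275.1 226.3] F [ 0.72  1.06 -0.  ] w -0.1
shift in rows [-5.03 -2.12  3.64] tilt axis z [-0.007 -0.006 -1.   ] y [ 0.312  0.95  -0.008]
```

send_rows --pt "-1 -0.42 0 0 0 0 0" --pt "-1 -0.42 0 0 0 0 0" --pt "-1 -0.42 0.4 0 0 0 0" --pt "-1 -0.42 0.6 0 0 0 0" --pt "-1 -0.42 0.8 0 0 0 0"

```text
time_s: 2.1
tool_pos: [605.9, 181.6, 354.0]
ee_rot: [-0.497, -3.098, 0.01]
wrist_force: [0.8, 0.3, -0.6]
gripper_width: 0.3
```

send_rows --pt "0 0 0.8 0 0 0 0" --pt "0 0 0.6 0 0 0 0" --pt "0 0 0.3 0 0 0 0" --pt "0 0 0 0 0 0 0" --pt "0 0 0 0 0 0 0"

```text
time_s: 2.6
tool_pos: [607.6, 178.1, 305.5]
ee_rot: [-0.502, -3.091, 0.014]
wrist_force: [-0.6, -0.3, 0.0]
gripper_width: -0.0
```

```bash
python3 -c "
from h import *
to(L[0],121)
cv2.imwrite('pics/s1.png',cv2.resize(cams.grab_frame('scene')[140:300,240:460,::-1],None,fx=3.5,fy=3.5))"
```

```text
t 2.6 tip [607.6 178.1 132.5] F [-0.56 -0.27  0.01] w -0.0
shift in rows [0.3  0.19 0.46] tilt axis z [-0.012 -0.007 -1.   ] y [ 0.316  0.949 -0.01 ]
```

View pics/s1.png

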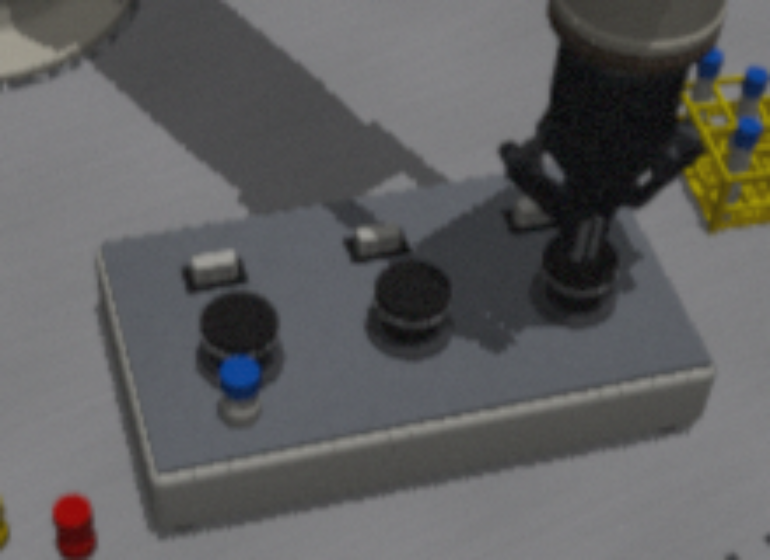

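The fingertips are over the left head (crop about (588,240)) and the clearances are good. I press in small steps, comparing force with depth.

send_rows --pt "0.2 0.2 0.2 0 0 0 0" --pt "0.1 0 0.2 0 0 0 0" --pt "0 0 0.1 0 0 0 0" --pt "0 0 0.1 0 0 0 0" --pt "0 0 0 0 0 0 0"

```text
time_s: 3.15
tool_pos: [601.1, 186.7, 291.5]
ee_rot: [-0.5, -3.094, 0.012]
wrist_force: [0.5, 0.0, -0.2]
gripper_width: -0.1
```

send_rows --pt "0 0 0.1 0 0 0 0" --pt "0 0 0.1 0 0 0 0" --pt "0 0 0.1 0 0 0 0" --pt "0 0 0 0 0 0 0" --pt "0 0 0 0 0 0 0"

```text
time_s: 3.65
tool_pos: [601.2, 186.6, 284.2]
ee_rot: [-0.5, -3.095, 0.011]
wrist_force: [-2.5, -0.1, 4.8]
gripper_width: 0.3
```

send_rows --pt "0 0 0.1 0 0 0 0" --pt "0 0 0.05 0 0 0 0" --pt "0 0 0 0 0 0 0" --pt "0 0 0 0 0 0 0" --pt "0 0 0 0 0 0 0"

```text
time_s: 4.15
tool_pos: [601.1, 186.5, 281.3]
ee_rot: [-0.501, -3.096, 0.011]
wrist_force: [-2.5, -0.2, 6.2]
gripper_width: -0.1
```

send_rows --pt "0 0 0 0 0 0 0" --pt "0 0 0 0 0 0 0" --pt "0 0 0 0 0 0 0" --pt "0 0 0 0 0 0 0" --pt "0 0 0 0 0 0 0"

```text
time_s: 4.65
tool_pos: [601.0, 186.5, 282.1]
ee_rot: [-0.501, -3.097, 0.01]
wrist_force: [-3.1, -0.1, 5.7]
gripper_width: 0.3
```

The left head takes about 6 N at 6–7 mm, so it is a firm one. Next I lift and move to the middle head.

send_rows --pt "0 0 -0.6 0 0 0 0" --pt "0 0 -0.6 0 0 0 0" --pt "0 -0.9 0 0 0 0 0" --pt "0 -0.9 0 0 0 0 0" --pt "0 -0.9 0 0 0 0 0"

```text
time_s: 5.15
tool_pos: [580.1, 122.9, 318.1]
ee_rot: [-0.497, -3.1, 0.009]
wrist_force: [-0.0, 0.7, 1.0]
gripper_width: -0.1
```

send_rows --pt "0 -0.9 0 0 0 0 0" --pt "0 -0.9 0 0 0 0 0" --pt "0 0 0 0 0 0 0" --pt "0 0 0 0 0 0 0" --pt "0 0 0 0 0 0 0"

```text
time_s: 5.65
tool_pos: [565.4, 76.8, 324.4]
ee_rot: [0.5, 3.098, -0.009]
wrist_force: [-0.6, 1.0, -0.0]
gripper_width: -0.2
```

```bash
python3 -c "
from h import *
to(L[1],118)"
```

```text
t 5.65 tip [565.4  76.8 151.4] F [-0.61  0.96 -0.04] w -0.2
shift in rows [-0.24 -0.02  1.34] tilt axis z [ 0.003 -0.006 -1.   ] y [ 0.314  0.949 -0.005]
```

send_rows --pt "-0.2 0 0.5 0 0 0 0" --pt "0 0 0.5 0 0 0 0" --pt "0 0 0.2 0 0 0 0" --pt "0 0 0 0 0 0 0" --pt "0 0 0 0 0 0 0"

```text
time_s: 6.15
tool_pos: [571.0, 76.8, 290.5]
ee_rot: [0.497, 3.1, -0.009]
wrist_force: [-0.1, -0.5, 0.4]
gripper_width: 0.3
```

```bash
python3 -c "
from h import *
to(L[1],108)"
```

```text
t 6.15 tip [571.   76.8 117.5] F [-0.06 -0.46  0.37] w 0.3
shift in rows [-0.03 -0.1   0.38] tilt axis z [ 0.001 -0.006 -1.   ] y [ 0.312  0.95  -0.005]
```

send_rows --pt "0 -0.1 0.1 0 0 0 0" --pt "0 0 0.1 0 0 0 0" --pt "0 0 0.1 0 0 0 0" --pt "0 0 0.1 0 0 0 0" --pt "0 0 0 0 0 0 0"

```text
time_s: 6.65
tool_pos: [570.2, 74.3, 280.7]
ee_rot: [0.496, 3.099, -0.008]
wrist_force: [-1.2, 0.2, 2.4]
gripper_width: 0.2
```

send_rows --pt "0 0 0 0 0 0 0" --pt "0 0 0 0 0 0 0" --pt "0 0 0 0 0 0 0" --pt "0 0 0 0 0 0 0" --pt "0 0 0 0 0 0 0"

```text
time_s: 7.15
tool_pos: [570.2, 74.3, 281.2]
ee_rot: [0.496, 3.099, -0.008]
wrist_force: [-1.5, -0.0, 2.2]
gripper_width: 0.2
```

The middle head takes about 2.3 N at 7 mm, which matches the softest. Next is the right head.

send_rows --pt "0 0 -0.6 0 0 0 0" --pt "0 0 -0.6 0 0 0 0" --pt "0 -0.9 0 0 0 0 0" --pt "0 -0.9 0 0 0 0 0" --pt "0 -0.9 0 0 0 0 0"

```text
time_s: 7.65
tool_pos: [549.3, 10.5, 316.7]
ee_rot: [0.491, 3.097, -0.008]
wrist_force: [0.3, -0.3, -0.3]
gripper_width: 0.1
```

send_rows --pt "0 -0.9 0 0 0 0 0" --pt "0 -0.9 0 0 0 0 0" --pt "0 0 0 0 0 0 0" --pt "0 0 0 0 0 0 0" --pt "0 0 0 0 0 0 0"

```text
time_s: 8.15
tool_pos: [534.6, -35.6, 321.9]
ee_rot: [0.493, 3.092, -0.009]
wrist_force: [0.2, 0.2, 0.3]
gripper_width: 0.3
```

```bash
python3 -c "
from h import *
to((21,-113,0),118)"
```

```text
t 8.15 tip [534.6 -35.6 148.9] F [0.16 0.23 0.26] w 0.3
shift in rows [-0.04  0.11  1.24] tilt axis z [ 0.01  -0.007 -1.   ] y [ 0.311  0.95  -0.004]
```

send_rows --pt "0 0.1 0.5 0 0 0 0" --pt "0 0 0.5 0 0 0 0" --pt "0 0 0.1 0 0 0 0" --pt "0 0 0 0 0 0 0" --pt "0 0 0 0 0 0 0"

```text
time_s: 8.65
tool_pos: [536.0, -31.2, 291.0]
ee_rot: [0.489, 3.094, -0.008]
wrist_force: [-0.4, -0.6, -1.6]
gripper_width: -0.1
```

send_rows --pt "0 0 0.1 0 0 0 0" --pt "0 0 0.1 0 0 0 0" --pt "0 0 0.1 0 0 0 0" --pt "0 0 0.1 0 0 0 0" --pt "0 0 0 0 0 0 0"

```text
time_s: 9.15
tool_pos: [536.1, -31.2, 281.8]
ee_rot: [0.489, 3.093, -0.008]
wrist_force: [-4.5, 1.0, 8.8]
gripper_width: -0.3
```

send_rows --pt "0 0 0 0 0 0 0" --pt "0 0 0 0 0 0 0" --pt "0 0 0 0 0 0 0" --pt "0 0 0 0 0 0 0" --pt "0 0 0 0 0 0 0"

```text
time_s: 9.65
tool_pos: [535.9, -31.1, 283.6]
ee_rot: [0.489, 3.092, -0.008]
wrist_force: [-2.6, 1.7, 6.1]
gripper_width: 0.1
```

```bash
python3 -c "
from h import *
to((21,-113,0),108)"
```

```text
t 9.65 tip [535.9 -31.1 110.6] F [-2.61  1.7   6.11] w 0.1
shift in rows [-0.06 -0.08  0.1 ] tilt axis z [ 0.01  -0.007 -1.   ] y [ 0.309  0.951 -0.003]
```

The right head takes about 8.8 N at 6 mm, so it is the firmest and the middle head is the softest. I lift and move over the middle tag.

send_rows --pt "0 0 -0.7 0 0 0 0" --pt "0 0 -0.7 0 0 0 0" --pt "0.5 0.9 0 0 0 0 0" --pt "0.5 0.9 0 0 0 0 0" --pt "0.5 0.9 0 0 0 0 0"

```text
time_s: 10.15
tool_pos: [521.0, 44.2, 319.0]
ee_rot: [0.496, 3.089, -0.008]
wrist_force: [0.9, 0.2, -0.9]
gripper_width: -0.1
```

send_rows --pt "0.5 0.9 0 0 0 0 0" --pt "0.5 0.9 0 0 0 0 0" --pt "0 0 0 0 0 0 0" --pt "0 0 0 0 0 0 0" --pt "0 0 0 0 0 0 0"

```text
time_s: 10.65
tool_pos: [510.4, 98.5, 318.5]
ee_rot: [0.493, 3.088, -0.008]
wrist_force: [-0.2, 0.1, 0.3]
gripper_width: 0.1
```

```bash
python3 -c "
from h import *
to(L[4],100)"
```

```text
t 10.65 tip [510.4  98.5 145.5] F [-0.18  0.05  0.27] w 0.1
shift in rows [ 0.42 -0.29  1.81] tilt axis z [ 0.014 -0.007 -1.   ] y [ 0.311  0.95  -0.002]
```

send_rows --pt "0.4 -0.3 0 0 0 0 0" --pt "0 0 0.6 0 0 0 0" --pt "0 0 0.6 0 0 0 0" --pt "0 0 0.3 0 0 0 0" --pt "0 0 0 0 0 0 0"

```text
time_s: 11.15
tool_pos: [497.1, 90.2, 279.9]
ee_rot: [0.499, 3.086, -0.009]
wrist_force: [0.2, -1.2, -0.6]
gripper_width: 0.0
```

```bash
python3 -c "
from h import *
to(L[4],82)
cv2.imwrite('pics/s2.png',cv2.resize(cams.grab_frame('scene')[160:260,280:420,::-1],None,fx=5,fy=5))"
```

```text
t 11.15 tip [497.1  90.2 106.9] F [ 0.24 -1.23 -0.59] w 0.0
shift in rows [0.01 0.18 1.  ] tilt axis z [ 0.014 -0.008 -1.   ] y [ 0.315  0.949 -0.003]
```

View pics/s2.png

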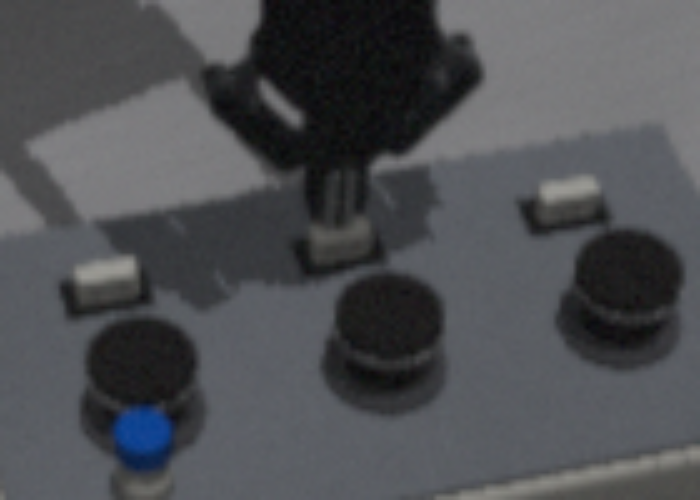

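The fingertips are directly above the middle tag (crop about (338,225), tag at (340,240)). The vial is standing. I push down.

send_rows --pt "0 0.15 0.3 0 0 0 0" --pt "0 0 0.2 0 0 0 0" --pt "0 0 0.1 0 0 0 0" --pt "0 0 0.1 0 0 0 0" --pt "0 0 0.1 0 0 0 0"

```text
time_s: 11.7
tool_pos: [499.2, 93.8, 260.9]
ee_rot: [0.498, 3.083, -0.008]
wrist_force: [-2.1, -1.8, 3.4]
gripper_width: -0.1
```

send_rows --pt "0 0 0.1 0 0 0 0" --pt "0 0 0.1 0 0 0 0" --pt "0 0 0.1 0 0 0 0" --pt "0 0 0.1 0 0 0 0" --pt "0 0 0 0 0 0 0"

```text
time_s: 12.2
tool_pos: [499.4, 93.9, 254.7]
ee_rot: [0.497, 3.081, -0.007]
wrist_force: [0.1, -0.1, -0.2]
gripper_width: -0.3
```

send_rows --pt "0 0 0.1 0 0 0 0" --pt "0 0 0.1 0 0 0 0" --pt "0 0 0.15 0 0 0 0" --pt "0 0 0.2 0 0 0 0" --pt "0 0 0.2 0 0 0 0"

```text
time_s: 12.7
tool_pos: [499.4, 94.2, 252.9]
ee_rot: [0.494, 3.074, -0.006]
wrist_force: [-47.3, -4.0, 96.0]
gripper_width: 0.1
```

It is at the hard stop (tip at 80 mm). The force rose to 96 N, so I lift right away.

send_rows --pt "0 0 -0.3 0 0 0 0" --pt "0 0 -0.5 0 0 0 0" --pt "0 0 -0.8 0 0 0 0" --pt "0 0 -1 0 0 0 0" --pt "0 0 -1 0 0 0 0"

```text
time_s: 13.2
tool_pos: [496.2, 95.0, 345.5]
ee_rot: [0.494, 3.075, -0.007]
wrist_force: [0.5, 0.1, -0.4]
gripper_width: -0.3
```

send_rows --pt "0 0 -1 0 0 0 0" --pt "0.8 0 -1 0 0 0 0" --pt "1 0 0 0 0 0 0" --pt "1 0 0 0 0 0 0" --pt "0 0 0 0 0 0 0"

```text
time_s: 13.7
tool_pos: [427.0, 117.7, 399.1]
ee_rot: [0.495, 3.07, -0.004]
wrist_force: [0.5, -0.3, -0.6]
gripper_width: 0.1
```

```bash
python3 -c "
from h import *
to(L[4],82)
cv2.imwrite('pics/s3.png',cv2.resize(cams.grab_frame('scene')[160:300,260:450,::-1],None,fx=4,fy=4,interpolation=cv2.INTER_CUBIC))"
```

```text
t 13.7 tip [427.  117.7 226.1] F [ 0.5  -0.31 -0.62] w 0.1
shift in rows [-2.83  0.    5.86] tilt axis z [ 0.031 -0.008 -0.999] y [0.314 0.949 0.002]
```

View pics/s3.png

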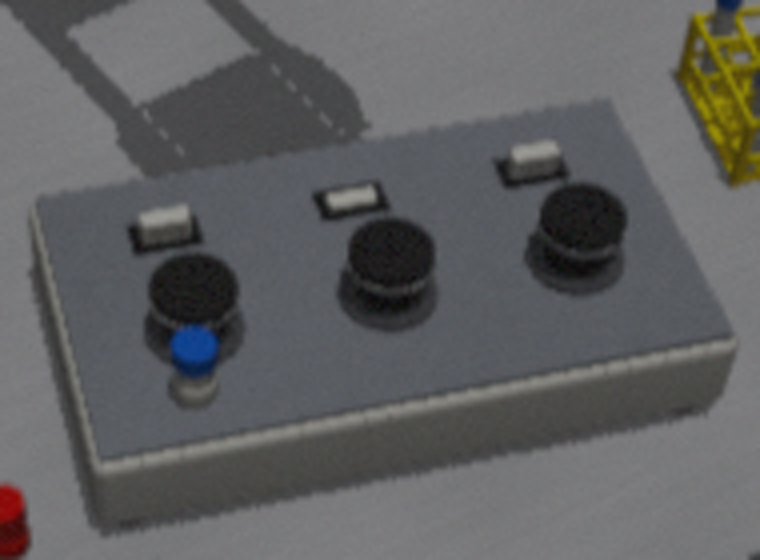

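The middle tag is fully down (crop about (350,198)), and the other two (at (165,225) and (533,160)) are still up. The vial is standing and the arm is clear, so I hand in.

```bash
python3 -c "
from bench import env
print(env.hand_in())"
```

```text
the job is handed in; nothing more can be done
None
```

I pressed the left, middle and right heads in that order, found the middle one softest, pushed its tag fully down and handed the job in at about 13.7 s. No verdict was reported.

| Head | Force | Depth |
|---|---|---|
| Left | about 6 N | 6–7 mm |
| Middle | about 2.3 N | 7 mm |
| Right | about 8.8 N (6 N after settling at 4.4 mm) | 6 mm |

- **Tags:** the last picture shows the middle tag down and the other two up. The fingertips were about 80 mm above the bench at the bottom stop, where the tag should be. I judged the tags by eye and by height, because the joint values cannot be read.
- **Other objects:** the vial was upright in place and the arm was clear, with wrist force near zero. I did not re-check the beaker and jar after the start; the arm never came near them. The rack was only partly in view, and that part looked undisturbed.
- **Went less well:** my last push against the tag's stop was harder than needed. The wrist read about 96 N vertical and 47 N sideways, about 107 N together, which is close to the 120 N limit. I only have the reading at the end of that call, so a higher peak within it is possible.

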